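Close the test cell and poise the dosing needle over the sample

TASK

First press the lid of the contact-angle instrument's glass test cell down until it is fully home. Then lift the dosing syringe (round micrometer knob, long needle) out of its rack and bring its needle down through the port in the lid until the tip hovers about 5 mm above the middle of the sample chip, upright, the syringe never touching the instrument, lid or chip. Finish while holding it there, still; leave the rinse syringe, bottle and sample box as they are.

Things in the scene. Friction and masses are not known exactly. Their poses are not given: they have to be found in the camera images.
- instrument: Contact-angle instrument, fixed; black base 120 x 440 mm. Origin on the bench under the centre of the test cell, z up, y along the optical axis: white lamp house at +y, black camera at -y. The cell, in the middle on a black stage, is a square glass-walled box 76 mm wide, glass up to 98 mm above the bench, under a square lid
- lamp_top (a point): Centre of the top of the lamp house, a white box 100 mm (x) x 70 mm (y), its top 145 mm above the bench; its near face stands 95 mm from the cell's centre
- camera_top (a point): Centre of the top of the black camera body (50 x 66 mm), 112 mm above the bench; its lens, 42 mm thick, reaches to 90 mm from the cell's centre
- lid (a joint): Lid of the test cell, a bare-metal plate 80 x 80 x 8 mm with an 18 mm hole (needle port) in its middle: how far it is pressed down, m. 0 = 8 mm proud (top 114 mm above bench), 0.008 = fully home (top 106 mm). Tight fit guided straight, starts 4 to 8 mm proud, slides at about 5 N, may be pressed anywhere on its flat, stays where left, stops hard; 10 to 20 N seats it
- port (a point): Centre of the needle port at the lid's top face; moves down with the lid; axes as the instrument's (the lid's sides run along them)
- sample (a point): Centre of the upper face of the sample chip, a grey square 25 x 25 mm lying inside the cell straight below the port, 76 mm above the bench, 30 mm below the lid's top face when the lid is home
- rack: White plastic syringe rack fixed to the bench, 190 x 80 mm foot; its upper plate, 170 x 60 mm, on four steel posts, has its top 110 mm above the bench and two 20 mm holes 100 mm apart along its x axis (at x = -50 and +50 mm). Origin on the bench under the middle; z up
- dosing_syringe: Dark metal block 26 (x) x 34 (y) x 50 mm high, round knurled knob (22 mm across) on top up to 66 mm; below it glass barrel (10 mm across, 30 long), hub (7, 8), needle (2.4, 50): tip 88 mm below the block. Hangs in either rack hole, block's underside on the plate, sides within 10 degrees of the rack's. Origin: centre of the block's underside, z up; 0.11 to 0.23 kg. Grip the block 34 mm up
- needle_tip (a point): The tip of the dosing syringe's needle; axes as the syringe's
- rinse_syringe: Not to be disturbed: the rinse syringe in the other rack hole; same block, but a flat white thumb plate (16 x 36 mm) on top, up to 66 mm above the block's underside, and a short stout nozzle. Origin at the centre of the block's underside
- bottle: Not to be disturbed: clear plastic water bottle standing on the bench, 64 mm across, 190 mm high; origin at the centre of its underside
- sample_box: Not to be disturbed: flat round grey sample box lying on the bench, 78 mm across, 16 mm high; origin at the centre of its underside
Not all that is in view belongs to the job. Leave any orange look-alike of the dosing_syringe alone. Of the things that look like the rack, the smaller one is meant.

How it is judged:
On the way, in this order (a step that is already met when the one before it is completed fails the run):
1. the lid is pressed fully home (value of joint lid above 0.0072 m and z of dosing_syringe in the frame of rack below 0.125 m), for 0.2 s.
2. the dosing syringe is lifted out of the rack (z of needle_tip in the frame of rack above 0.115 m and contact force between the fingers and dosing_syringe above 0.5 N), for 0.1 s.
At the end, for the whole second after the job is handed in: Lid home (within 0.8 mm); the held dosing syringe still and upright (0.12 rad), its needle tip 1.5 to 10 mm above the chip, within 5 mm sideways of its middle, touching nothing of the instrument; rinse syringe within 15 mm, bottle and sample box within 20 mm of where they stood (value of joint lid above 0.0072 m and z of needle_tip in the frame of sample between 0.0015 and 0.01 m and horizontal distance between needle_tip and sample below 0.005 m and angle between dosing_syringe's own z axis and vertical below 0.12 rad and linear speed of dosing_syringe below 0.02 m/s and contact force between the fingers and dosing_syringe above 0.5 N and contact force between dosing_syringe and instrument below 0.05 N and distance of rinse_syringe from where it was at the start of the episode below 0.015 m and distance of each of bottle, sample_box from where it was at the start of the episode below 0.02 m); the arm keeps its last pose, push and grip.
It fails at once if the dosing syringe or its needle touches the instrument, lid or sample (contact force between dosing_syringe and instrument above 0.5 N).
It fails at once if the rinse syringe is disturbed (distance of rinse_syringe from where it was at the start of the episode above 0.015 m).
It fails at once if the bottle is disturbed (distance of bottle from where it was at the start of the episode above 0.02 m).
It fails at once if the sample box is disturbed (distance of sample_box from where it was at the start of the episode above 0.02 m).
It also fails if it takes over 61 s, if anything falls off the work surface, if the arm or the gripper's body presses on something with over 40 N, if the wrist force passes 120 N, or if a joint passes its speed limit or range.

ROBOT

A 7-joint arm with a two-finger parallel gripper is mounted at the origin on the work surface. World frame = base frame: x ahead of the robot, y to its left, z up, the work surface at z = 0. Lengths are in m, angles in rad, forces in N, time in s.
With the tool pointing down it reaches from about 0.425 to 0.8 m from the base axis. Payload 8.3 kg.
Tool frame: the origin (TCP) lies midway between the tips of the shut fingers; the grasp point (between the pads) lies 19 mm behind it; z points along the fingers, y is the line along which they close (so a half turn about z gives the same grasp; the last joint's range is limited). The gripper opens to 85 mm and grips with 20 to 120 N. Pads are 22 mm wide; open, the fingers measure 114 mm over their backs; the gripper's body (76 mm by 85 mm) begins 54 mm behind the grasp point. The pads swing forward as they close: fully open they stand 13 mm farther back than shut.
Start: joints at [-1.39, 0.383, 0.016, 1.37, -0.006, 1.388, -0.046], TCP at [0.151, 0.607, 0.231] pointing down, gripper open.
Joint ranges: [-2.95, 2.95], [-0.25, 2.06], [-1.52, 1.56], [0.18, 2.33], [-1.44, 4.58], [0.02, 2.06], [-3.01, 3.01]. Speed limits (rad/s): [2.39, 2.39, 3.01, 3.01, 3.14, 3.14, 3.14].

INTERFACE

Orientations are given as a 3x3 rotation matrix whose columns are the frame's x, y, z axes.
In Python, from rig import env gives the robot as it stands. The module is installed in compiled form; this text tells all that it offers.
- The arm moves only by the tool drive_tool, never from a script. Its argument "increments" is a list that holds one entry, the list of rows, each a list of 7 numbers: the turn, a rotation vector about the tool's x, y, z in degrees, then the shift along the tool's x, y, z in mm, then the gripper command: -1 is shut, 1 is fully open, values between are in proportion. A call has 1 to 12 rows; each row shifts and turns the commanded pose from where the row before left it, along the tool's axes as they then stand; what a row does not reach is not made up. A row lasts 1/10 s, in which the tool goes at most 50 mm and 8.59 degrees, less where a joint would pass 70% of its speed; a pose out of reach is approached as far as the arm can. A call with a gripper value outside its range is refused whole. The fingers move at their own pace and stop on an object; "squeeze" is the grip in N (left out, the last holds). Time passes only in rows, so rows that do not move let the fingers close. It gives the time, the measured TCP pose, the force, the opening and the grip force at its end, in the units of the state.
- env.get_obs(): the state, without advancing time (a new reading comes with each control period).
- env.get_image(name): name is "scene" or "top"; returns a dict with "img" (400x640x3 uint8, red, green, blue), "K" (3x3 intrinsics, pixels), "dist" ([k1, k2, p1, p2, k3] as OpenCV has them; the pictures are not rectified), "view" (4x4, takes a point from world to camera coordinates). Camera axes: x right, y down, z forward; pixel columns grow to the right and rows downward; lengths in m; the calibration is good to about 2 mm. A picture is of the moment at which its call begins. There is no depth.
- env.finish_job(): hands the job in; it is judged then, once.
Trained networks look in the newest picture that a camera, given by its name, has taken for a name from the list of things; names that differ only in an ending like _2 or _b are one class to them, and where a whole thing is asked for, a point or a joint stands for the part that bears it (a point fixed in the world has none). Each returns a list of dicts, best first, with "conf" (0 to 1); they miss things now and then, are a little off and sometimes report something else, mostly with a low value. They report only what shows in the picture. A call takes as long as a camera call. They do not tell look-alikes from the thing itself.
- env.boxes_of(camera, target): "position" ([row, column] in pixels, amid what is visible of it).
- env.outline_of(camera, target): "pixels" (400x640 bool, what is visible of it) and "position" ([row, column] in pixels, amid what is visible of it).
- env.pinpoint(camera, target): "position" ([row, column] in pixels: a listed point, or the origin of a listed thing).
The state is a dict: "t": time; "joint_pos": joint angles; "joint_vel": joint speeds; "joint_torque": joint torques, N m; "ee_pos": TCP position; "ee_rot": TCP orientation; "wrist_force": force on the tool from outside, world axes, zero at the start; "wrist_torque": the same for the moment, N m; "finger_gap": finger opening in m; "grip_force": force on a finger pad.
Only numpy, scipy, OpenCV 4.12 (cv2) and the standard library are available. Lean on these libraries where they do the work, as an engineer would, in place of code of your own. Each camera call takes 0.05 s, during which the arm holds its last target. There are 200 camera calls.

## Working session

There is one attempt and no reset: what is moved stays moved. The work goes in short steps, Python scripts to look and compute and a tool call to move; the robot and the scene stay as the last step left them, time stands still between calls to the robot, and variables do not carry over. Pictures are saved under pics/ and viewed, at most 10 in all, crops included, and the job is handed in when it is done.

Besides the shell and the picture viewer there is one more tool, called as a command line: name --argument value ..., lists and objects as JSON in quotes. drive_tool: Moves the arm, as the interface text tells. Its arguments: {"type":"object","properties":{"increments":{"type":"array","items":{"type":"array","items":{"type":"array","items":{"type":"number"}}}},"squeeze":{"type":"number"}},"required":["increments"]}

```bash
mkdir -p pics
cat > h.py <<'E'
import numpy as np, cv2
from rig import env
def cam(n):
    d=env.get_image(n); return d
def ray(d,rc):
    K,D,V=np.array(d['K'],float),np.array(d['dist'],float),np.array(d['view'],float)
    p=cv2.undistortPoints(np.array([[[rc[1],rc[0]]]],float),K,D)[0,0]
    R,t=V[:3,:3],V[:3,3]
    return -R.T@t, R.T@np.array([p[0],p[1],1.])
def atz(d,rc,z):
    o,r=ray(d,rc); return o+r*(z-o[2])/r[2]
def proj(d,P):
    V=np.array(d['view'],float); rv=cv2.Rodrigues(V[:3,:3])[0]
    return cv2.projectPoints(np.atleast_2d(np.array(P,float)),rv,V[:3,3],np.array(d['K'],float),np.array(d['dist'],float))[0][:,0,::-1]
E
python3 - <<'E'
from h import *
for n in ['top','scene']:
    d=cam(n); cv2.imwrite(f'pics/{n}0.png',d['img'][:,:,::-1])
    V=np.array(d['view']); print(n,-V[:3,:3].T@V[:3,3],'fwd',V[2,:3],'f',d['K'][0][0])
    for t,z in [('lamp_top',.145),('camera_top',.112),('port',.11),('rack',0),('dosing_syringe',.11),('rinse_syringe',.11),('bottle',0),('sample_box',0),('instrument',0),('needle_tip',.022)]:
        for r in env.pinpoint(n,t)[:3]:
            print(t,np.round(r['position']),round(r['conf'],2),np.round(atz(d,r['position'],z),3))
E
```

```text
top [0.36590387 0.08974459 1.28075945] fwd [ 0.1533983   0.02771534 -0.98777569] f 378.9946193063585
lamp_top [194. 371.] 0.8 [ 0.568 -0.02   0.145]
camera_top [170. 474.] 0.62 [ 0.642 -0.345  0.112]
port [183. 414.] 0.64 [ 0.605 -0.157  0.11 ]
port [227. 280.] 0.52 [0.477 0.263 0.11 ]
rack [272. 204.] 0.76 [0.344 0.534 0.   ]
rack [216. 278.] 0.59 [0.528 0.287 0.   ]
dosing_syringe [234. 312.] 0.63 [0.453 0.166 0.11 ]
dosing_syringe [227. 281.] 0.51 [0.477 0.259 0.11 ]
rinse_syringe [201. 262.] 0.59 [0.56 0.32 0.11]
bottle [209. 203.] 0.88 [0.556 0.547 0.   ]
sample_box [161. 369.] 0.75 [ 0.709 -0.03   0.   ]
instrument [190. 404.] 0.84 [ 0.605 -0.147  0.   ]
scene [ 1.12482717 -0.23288256  1.11474157] fwd [-0.478135    0.28622939 -0.83033707] f 389.7353477597328
lamp_top [222. 285.] 0.87 [ 0.568 -0.036  0.145]
port [256. 254.] 0.91 [ 0.597 -0.158  0.11 ]
port [223. 287.] 0.25 [ 0.553 -0.025  0.11 ]
rack [128. 391.] 0.86 [0.33  0.551 0.   ]
rack [190. 364.] 0.57 [0.517 0.289 0.   ]
rack [273. 263.] 0.39 [ 0.608 -0.152  0.   ]
dosing_syringe [169. 353.] 0.62 [0.488 0.257 0.11 ]
dosing_syringe [185. 324.] 0.44 [0.492 0.14  0.11 ]
rinse_syringe [178. 382.] 0.51 [0.569 0.317 0.11 ]
bottle [170. 431.] 0.81 [0.576 0.545 0.   ]
sample_box [282. 316.] 0.85 [ 0.719 -0.03   0.   ]
instrument [273. 261.] 0.85 [ 0.603 -0.157 -0.   ]
needle_tip [183. 348.] 0.68 [0.477 0.25  0.022]
needle_tip [198. 320.] 0.62 [0.476 0.135 0.022]
```

View pics/top0.png

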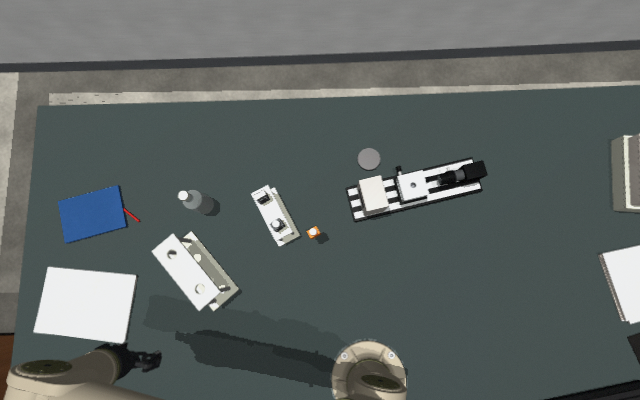

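View pics/scene0.png

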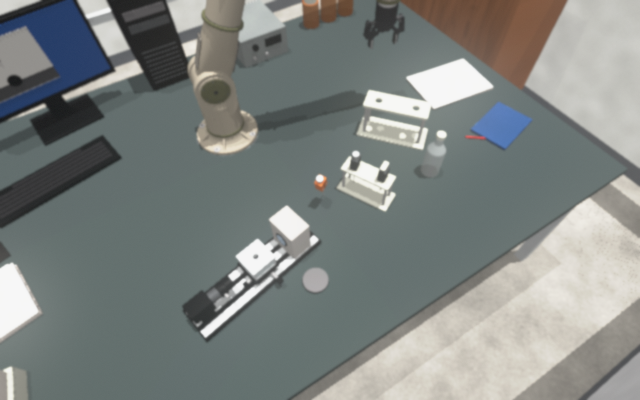

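The top view shows the lid at about (184,413), the dosing syringe (round knob) at (226,278), the rinse syringe at (198,264) and an orange look-alike at (232,313). In the scene view the lid is at (256,257), the dosing syringe at (160,354) and the rinse syringe at (170,384). I'll fit the geometry and overlay it on the pictures.

```bash
cat > fit.py <<'E'
from h import *
from scipy.optimize import least_squares
D={n:cam(n) for n in ['top','scene']}
def T(p,L): c,s=np.cos(p[2]),np.sin(p[2]); L=np.atleast_2d(np.array(L,float)); return np.c_[p[0]+c*L[:,0]-s*L[:,1],p[1]+s*L[:,0]+c*L[:,1],L[:,2]]
def pick(n,t,near,z):
    c=[r for r in env.pinpoint(n,t) if np.hypot(*(atz(D[n],r['position'],z)-near)[:2])<.05]
    return c[0]['position'] if c else None
def fit(items,p0):
    obs=[]
    for t,L in items:
        for n in D:
            w=T(p0,L)[0]; q=pick(n,t,w,w[2])
            if q is not None: obs.append((n,t,L,np.array(q)))
    f=lambda p:np.concatenate([proj(D[n],T(p,L))[0]-q for n,t,L,q in obs])
    s=least_squares(f,p0,loss='soft_l1')
    for (n,t,L,q),r in zip(obs,f(s.x).reshape(-1,2)): print(n,t,np.round(r,1))
    print('pose',np.round(s.x,4)); return s.x
if __name__=='__main__':
    I=fit([('lamp_top',[0,.13,.145]),('port',[0,0,.111]),('instrument',[0,0,0])],[.602,-.157,.215])
    R=fit([('rack',[0,0,0]),('dosing_syringe',[-.05,0,.11]),('rinse_syringe',[.05,0,.11])],[.522,.288,.57])
    sq=lambda a,b,z,x=0,y=0:[[x+i*a/2,y+j*b/2,z] for i,j in [(-1,-1),(1,-1),(1,1),(-1,1)]]
    for n in D:
        im=D[n]['img'][:,:,::-1].copy(); S=4
        for nm,P,polys in [('I',I,[sq(.08,.08,.112),sq(.1,.07,.145,0,.13),sq(.12,.44,0)]),('R',R,[sq(.17,.06,.11),sq(.19,.08,0),sq(.026,.034,.16,-.05),sq(.026,.034,.16,.05)])]:
            c=proj(D[n],T(P,[0,0,.1]))[0].astype(int); r0,c0=c[0]-50,c[1]-60
            cr=cv2.resize(im[r0:r0+100,c0:c0+120],None,fx=S,fy=S,interpolation=cv2.INTER_CUBIC)
            for k,pl in enumerate(polys):
                q=((proj(D[n],T(P,pl))-[r0,c0]+.5)*S)[:,::-1].astype(np.int32)
                cv2.polylines(cr,[q],True,[(0,0,255),(0,255,0),(255,0,0),(255,0,255)][k],1)
            cv2.imwrite(f'pics/ov_{nm}_{n}.png',cr)
    for nm in 'IR': cv2.imwrite(f'pics/ov_{nm}.png',cv2.resize(np.hstack([cv2.imread(f'pics/ov_{nm}_{n}.png') for n in D]),(800,333)))
    cv2.imwrite('pics/ov.png',np.vstack([cv2.resize(np.hstack([cv2.imread(f'pics/ov_{nm}_{n}.png') for n in D]),(720,300)) for nm in 'IR']))
    print(env.get_obs()['ee_rot'])
E
python3 fit.py
```

```text
top lamp_top [ 0.3 -0.6]
scene lamp_top [-1.7  3.6]
top port [0.2 0.7]
scene port [2.1 0.3]
top instrument [2.7 2.5]
scene instrument [1.1 0.2]
pose [ 0.6018 -0.1535  0.238 ]
top rack [ 1.1 -0.6]
scene rack [2.9 1.1]
top dosing_syringe [-0.5  1.3]
scene dosing_syringe [-0.7  2.4]
top rinse_syringe [0.9 0.7]
scene rinse_syringe [-0.1 -0.4]
pose [0.525  0.2889 0.5309]
[[-9.70448190e-01  2.41309572e-01 -4.17890292e-05]
 [ 2.41309573e-01  9.70448190e-01 -3.02379864e-05]
 [ 3.32573722e-05 -3.94284920e-05 -9.99999999e-01]]
```

View pics/ov.png

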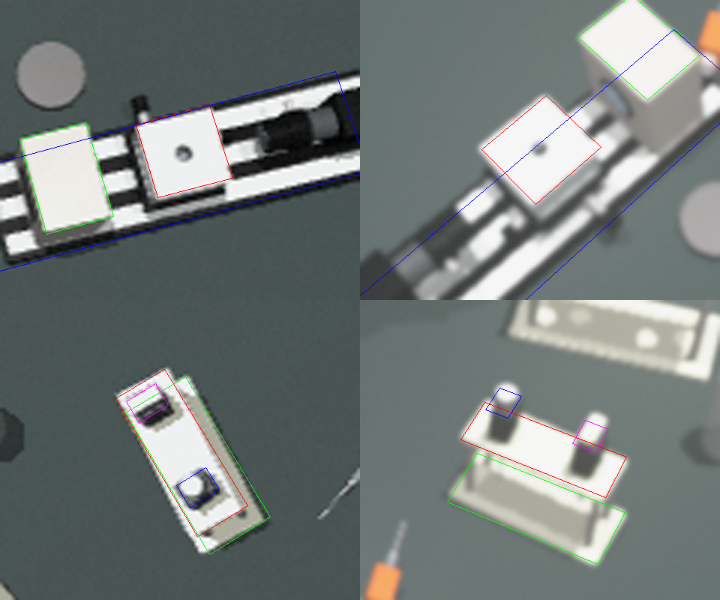

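```bash
cat > edge.py <<'E'
from fit import *
from scipy.optimize import differential_evolution, minimize
from scipy.ndimage import map_coordinates
sq=lambda a,b,z,x=0,y=0:np.array([[x+i*a/2,y+j*b/2,z] for i,j in [(-1,-1),(1,-1),(1,1),(-1,1)]])
G={n:cv2.cvtColor(D[n]['img'],cv2.COLOR_RGB2GRAY).astype(float) for n in D}
def score(p,quads,cams):
    s=0
    for n in cams:
        for q in quads:
            c=q.mean(0); e=np.concatenate([q[i]+(q[(i+1)%4]-q[i])*np.linspace(.08,.92,25)[:,None] for i in range(4)])
            d=.003*(e-c)/np.linalg.norm(e-c,axis=1)[:,None]
            a,b=[map_coordinates(G[n],proj(D[n],T(p,e+k*d)).T,order=1,mode='nearest') for k in (-1,1)]
            s-=np.clip(a-b,-20,120).reshape(4,-1).mean(1).sum()
    return s
def run(nm,p0,quads):
    for cams in (['top'],['scene'],['top','scene']):
        bd=[(p0[0]-.01,p0[0]+.01),(p0[1]-.01,p0[1]+.01),(p0[2]-.08,p0[2]+.08)]
        r=differential_evolution(score,bd,args=(quads,cams),seed=0,popsize=8,maxiter=25,tol=1e-4)
        print(nm,cams,np.round(r.x,4),round(r.fun,1))
    return r.x
I=run('I',[.6018,-.1535,.238],[sq(.08,.08,.112),sq(.1,.07,.145,0,.13)])
R=run('R',[.525,.289,.531],[sq(.17,.06,.11)])
print('holes',T(R,[[-.05,0,.11],[.05,0,.11]]))
E
python3 edge.py
```

```text
I ['top'] [ 0.5995 -0.153   0.2138] -795.4
I ['scene'] [ 0.6001 -0.1562  0.2124] -518.2
I ['top', 'scene'] [ 0.5998 -0.1543  0.214 ] -1257.5
R ['top'] [0.5255 0.292  0.4744] -340.7
R ['scene'] [0.5247 0.2909 0.5057] -170.7
R ['top', 'scene'] [0.5251 0.2916 0.4758] -506.4
holes [[0.48063125 0.26871644 0.11      ]
 [0.56952597 0.31451741 0.11      ]]
```

drive_tool --increments '[[[0,0,8,0,0,-10,-1],[0,0,8,0,0,-10,-1],[0,0,8,0,0,-5,-1],[0,0,8,0,0,0,-1],[0,0,8,0,0,0,-1],[0,0,8,0,0,0,-1]]]' --squeeze 40

```text
t: 2.5
ee_pos: [0.1508, 0.6065, 0.2564]
ee_rot: [[-0.465, 0.885, -0.0], [0.885, 0.465, 0.0], [0.0, 0.0, -1.0]]
wrist_force: [-0.3, 0.9, 0.0]
finger_gap: 0.0003
grip_force: 0.0
```

```bash
cat > go.py <<'E'
import sys,numpy as np
from rig import env
o=env.get_obs(); R=np.array(o['ee_rot']); p=np.array(o['ee_pos'])
print('t',o['t'],'p',np.round(p,4),'yaw_y',np.round(np.degrees(np.arctan2(R[1,1],R[0,1])),2),'tilt',np.round(R[:,2],3),'gap',o['finger_gap'],'F',np.round(o['wrist_force'],1),'grip',o['grip_force'],'j',np.round(o['joint_pos'],2))
for a in sys.argv[1:]:
    q=np.array(eval(a)); print(a,'tool mm',np.round(R.T@(q-p)*1000,1)); p=q
E
python3 go.py "(.42,.25,.26)" "(.578,-.159,.26)" "(.578,-.159,.125)"
```

```text
t 2.5 p [0.1508 0.6065 0.2564] yaw_y 27.71 tilt [-0.  0. -1.] gap 0.00032141329846512625 F [-0.3  0.9  0. ] grip 0.0 j [-1.48  0.37  0.15  1.33 -0.05  1.44 -0.86]
(.42,.25,.26) tool mm [-440.8   72.5   -3.7]
(.578,-.159,.26) tool mm [-4.356e+02 -5.030e+01 -1.000e-01]
(.578,-.159,.125) tool mm [ -0.  -0. 135.]
```

drive_tool --increments '[[[0,0,0,-37,6,0,-1],[0,0,0,-37,6,0,-1],[0,0,0,-37,6,0,-1],[0,0,0,-37,6,0,-1],[0,0,0,-37,6,0,-1],[0,0,0,-37,6,0,-1],[0,0,0,-37,6,0,-1],[0,0,0,-37,6,0,-1],[0,0,0,-37,6,0,-1],[0,0,0,-37,6,0,-1],[0,0,0,-37,6,0,-1],[0,0,0,-37,6,0,-1]]]'

```text
t: 3.7
ee_pos: [0.4238, 0.2471, 0.2566]
ee_rot: [[-0.47, 0.883, 0.0], [0.883, 0.47, 0.001], [0.0, 0.001, -1.0]]
wrist_force: [0.5, -0.3, -0.4]
finger_gap: -0.0003
grip_force: 0.0
```

drive_tool --increments '[[[0,0,0,-37,-4,0,-1],[0,0,0,-37,-4,0,-1],[0,0,0,-37,-4,0,-1],[0,0,0,-37,-4,0,-1],[0,0,0,-37,-4,0,-1],[0,0,0,-37,-4,0,-1],[0,0,0,-37,-4,0,-1],[0,0,0,-37,-4,0,-1],[0,0,0,-37,-4,0,-1],[0,0,0,-37,-4,0,-1],[0,0,0,-30,-4,0,-1],[0,0,0,-30,-4,0,-1]]]'

```text
t: 4.9
ee_pos: [0.5832, -0.155, 0.2563]
ee_rot: [[-0.47, 0.883, 0.0], [0.883, 0.47, -0.0], [-0.0, 0.0, -1.0]]
wrist_force: [-0.3, 0.7, 0.4]
finger_gap: -0.0003
grip_force: 0.0
```

```bash
python3 go.py "(.578,-.159,.256)" "(.578,-.159,.125)"
```

```text
t 4.9 p [ 0.5832 -0.155   0.2563] yaw_y 28.03 tilt [ 0. -0. -1.] gap -0.00026179958066360835 F [-0.3  0.7  0.4] grip 0.0 j [-0.35  0.39  0.77  1.42 -0.27  1.44  0.91]
(.578,-.159,.256) tool mm [-1.1 -6.4  0.3]
(.578,-.159,.125) tool mm [  0.  -0. 131.]
```

drive_tool --increments '[[[0,0,0,-1,-6,20,-1],[0,0,0,0,0,25,-1],[0,0,0,0,0,25,-1],[0,0,0,0,0,25,-1],[0,0,0,0,0,22,-1],[0,0,0,0,0,16,-1],[0,0,0,0,0,0,-1],[0,0,0,0,0,0,-1]]]'

```text
t: 5.7
ee_pos: [0.5781, -0.1574, 0.1237]
ee_rot: [[-0.47, 0.883, -0.0], [0.883, 0.47, -0.0], [-0.0, -0.0, -1.0]]
wrist_force: [0.5, 0.5, -0.6]
finger_gap: -0.0001
grip_force: 0.0
```

drive_tool --increments '[[[0,0,0,0,0,3,-1],[0,0,0,0,0,3,-1],[0,0,0,0,0,2,-1],[0,0,0,0,0,2,-1],[0,0,0,0,0,2,-1],[0,0,0,0,0,0,-1]]]'

```text
t: 6.3
ee_pos: [0.5778, -0.1573, 0.111]
ee_rot: [[-0.47, 0.883, -0.0], [0.883, 0.47, -0.0], [0.0, -0.0, -1.0]]
wrist_force: [0.3, -0.1, 0.1]
finger_gap: 0.0
grip_force: 0.0
```

drive_tool --increments '[[[0,0,0,0,0,1,-1],[0,0,0,0,0,1,-1],[0,0,0,0,0,0,-1]]]'

```text
t: 6.6
ee_pos: [0.578, -0.1574, 0.1094]
ee_rot: [[-0.47, 0.883, 0.0], [0.883, 0.47, -0.0], [-0.0, 0.0, -1.0]]
wrist_force: [-0.3, 0.7, 2.2]
finger_gap: 0.0002
grip_force: 0.8
```

drive_tool --increments '[[[0,0,0,0,0,1,-1],[0,0,0,0,0,1,-1],[0,0,0,0,0,0,-1]]]'

```text
t: 6.9
ee_pos: [0.578, -0.1574, 0.1073]
ee_rot: [[-0.47, 0.883, 0.0], [0.883, 0.47, -0.0], [-0.0, 0.0, -1.0]]
wrist_force: [0.3, 0.1, 2.3]
finger_gap: -0.0002
grip_force: 0.9
```

drive_tool --increments '[[[0,0,0,0,0,1,-1],[0,0,0,0,0,0,-1]]]'

```text
t: 7.1
ee_pos: [0.578, -0.1574, 0.1062]
ee_rot: [[-0.47, 0.883, 0.0], [0.883, 0.47, -0.0], [-0.0, -0.0, -1.0]]
wrist_force: [0.2, 0.1, 1.9]
finger_gap: -0.0
grip_force: 0.9
```

drive_tool --increments '[[[0,0,0,0,0,0.5,-1],[0,0,0,0,0,0,-1]]]'

```text
t: 7.3
ee_pos: [0.578, -0.1574, 0.1062]
ee_rot: [[-0.47, 0.883, 0.0], [0.883, 0.47, 0.0], [-0.0, 0.0, -1.0]]
wrist_force: [-2.1, 0.4, 6.6]
finger_gap: 0.0004
grip_force: 2.9
```

drive_tool --increments '[[[0,0,0,0,0,0.5,-1],[0,0,0,0,0,0,-1]]]'

```text
t: 7.5
ee_pos: [0.5781, -0.1574, 0.1061]
ee_rot: [[-0.47, 0.883, 0.001], [0.883, 0.47, 0.0], [0.0, 0.001, -1.0]]
wrist_force: [-4.3, 0.9, 10.0]
finger_gap: 0.0001
grip_force: 4.9
```

drive_tool --increments '[[[0,0,0,0,0,0.5,-1],[0,0,0,0,0,0,-1]]]'

```text
t: 7.7
ee_pos: [0.5781, -0.1574, 0.1061]
ee_rot: [[-0.47, 0.883, 0.001], [0.883, 0.47, 0.001], [0.0, 0.001, -1.0]]
wrist_force: [-5.7, 2.5, 13.6]
finger_gap: -0.0002
grip_force: 6.8
```

drive_tool --increments '[[[0,0,0,0,0,0.4,-1],[0,0,0,0,0,0,-1],[0,0,0,0,0,0,-1],[0,0,0,0,0,-3,-1],[0,0,0,0,0,-10,-1],[0,0,0,0,0,-25,-1],[0,0,0,0,0,-30,-1],[0,0,0,0,0,-30,-1],[0,0,0,0,0,-30,-1],[0,0,0,0,0,-25,-1],[0,0,0,0,0,-10,0.5]]]'

```text
t: 8.8
ee_pos: [0.5787, -0.1579, 0.2703]
ee_rot: [[-0.47, 0.883, 0.004], [0.883, 0.47, -0.001], [-0.002, 0.003, -1.0]]
wrist_force: [-0.4, -0.8, -0.8]
finger_gap: 0.0134
grip_force: 0.0
```

```bash
python3 go.py "(.481,.268,.27)"
```

```text
t 8.8 p [ 0.5787 -0.1579  0.2703] yaw_y 28.02 tilt [ 0.004 -0.001 -1.   ] gap 0.013395391372176966 F [-0.4 -0.8 -0.8] grip 0.0 j [-0.35  0.38  0.77  1.41 -0.26  1.46  0.91]
(.481,.268,.27) tool mm [ 4.219e+02  1.138e+02 -4.000e-01]
```

```bash
cat > knob.py <<'E'
from h import *
from scipy.optimize import least_squares
D={n:cam(n) for n in ['top','scene']}
out=[];obs=[]
for n in D:
    q=[r for r in env.outline_of(n,'dosing_syringe')]
    for r in q: print(n,np.round(r['position'],1),round(r['conf'],2),r['pixels'].sum(),np.round(atz(D[n],r['position'],.15),3))
    c=proj(D[n],[.481,.268,.16])[0].round().astype(int)
    cr=cv2.resize(D[n]['img'][c[0]-20:c[0]+20,c[1]-20:c[1]+20,::-1],(400,400),interpolation=cv2.INTER_CUBIC)
    for z,col in ((.176,(0,0,255)),(.16,(255,0,0)),(.11,(0,255,0))):
        p=((proj(D[n],[.481,.268,z])[0]-c+20.5)*10).astype(int)
        cv2.circle(cr,(int(p[1]),int(p[0])),4,col,-1)
    out.append(cr); print(c)
cv2.imwrite('pics/knob.png',np.hstack(out))
E
python3 knob.py
```

```text
top [208.8 340.1] 0.62 199 [0.524 0.076 0.15 ]
[224 276]
scene [159.8 352.3] 0.59 123 [0.482 0.256 0.15 ]
scene [220.5 317. ] 0.57 189 [0.615 0.043 0.15 ]
[156 355]
```

View pics/knob.png

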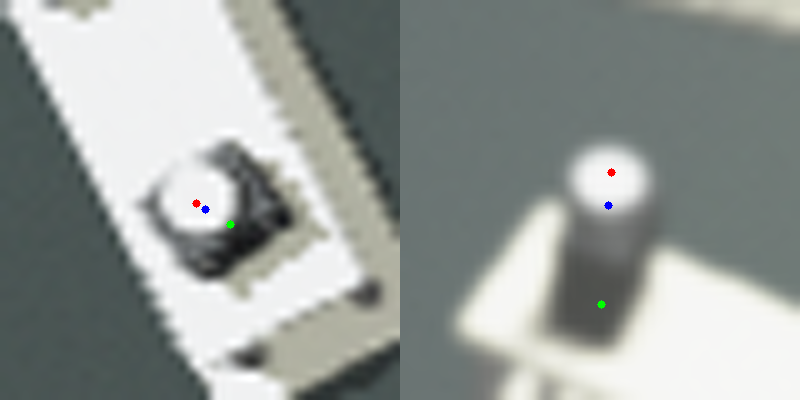

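The knob centre shows at crop (198,197) in the top view and (609,180) in the scene view, so the syringe is near (0.4825, 0.268). The block is turned to about 37°. I'll move over it with an extra 8° turn.

drive_tool --increments '[[[0,0,0,35,10,0,0.5],[0,0,0,35,10,0,0.5],[0,0,0,35,10,0,0.5],[0,0,0,35,10,0,0.5],[0,0,0,35,10,0,0.5],[0,0,0,35,10,0,0.5],[0,0,0,35,10,0,0.5],[0,0,0,35,10,0,0.5],[0,0,0,35,10,0,0.5],[0,0,0,35,10,0,0.5],[0,0,0,35,10,0,0.5],[0,0,0,30,5,0,0.5]]]'

```text
t: 10.2
ee_pos: [0.4829, 0.2651, 0.2653]
ee_rot: [[-0.472, 0.882, -0.003], [0.882, 0.472, -0.002], [-0.0, -0.003, -1.0]]
wrist_force: [0.1, 0.2, -0.2]
finger_gap: 0.0643
grip_force: 0.0
```

drive_tool --increments '[[[0,0,-8,0,0,0,0.5],[0,0,0,0,0,0,0.5],[0,0,0,0,0,0,0.5]]]'

```text
t: 10.5
ee_pos: [0.4843, 0.262, 0.2663]
ee_rot: [[-0.585, 0.811, -0.001], [0.811, 0.585, -0.001], [-0.0, -0.002, -1.0]]
wrist_force: [-0.4, -0.4, -0.3]
finger_gap: 0.0645
grip_force: 0.0
```

```bash
python3 go.py "(.4825,.268,.27)" "(.4825,.268,.125)"
```

```text
t 10.5 p [0.4843 0.262  0.2663] yaw_y 35.77 tilt [-0.001 -0.001 -1.   ] gap 0.06454892937918426 F [-0.4 -0.4 -0.3] grip 0.0 j [-1.    0.22  0.54  1.54 -0.11  1.42  0.17]
(.4825,.268,.27) tool mm [ 5.9  2.  -3.7]
(.4825,.268,.125) tool mm [1.00e-01 3.00e-01 1.45e+02]
```

Descend in two stages, checking alignment before the fingers pass the knob.

drive_tool --increments '[[[0,0,0,6,2,10,0.5],[0,0,0,0,0,20,0.5],[0,0,0,0,0,25,0.5],[0,0,0,0,0,20,0.5],[0,0,0,0,0,0,0.5]]]'

```text
t: 11.0
ee_pos: [0.4807, 0.2678, 0.1888]
ee_rot: [[-0.586, 0.81, -0.005], [0.81, 0.586, -0.004], [-0.0, -0.006, -1.0]]
wrist_force: [0.8, -0.4, 0.4]
finger_gap: 0.0642
grip_force: 0.0
```

```bash
python3 go.py "(.4825,.268,.125)"
python3 - <<'E'
from h import *
out=[]
for n in ['top','scene']:
    d=cam(n); c=proj(d,[.4825,.268,.2])[0].round().astype(int)
    out.append(cv2.resize(d['img'][c[0]-30:c[0]+30,c[1]-30:c[1]+30,::-1],(400,400),interpolation=cv2.INTER_CUBIC)); print(c)
cv2.imwrite('pics/pre.png',np.hstack(out))
E
```

```text
t 11.0 p [0.4807 0.2678 0.1888] yaw_y 35.88 tilt [-0.005 -0.004 -1.   ] gap 0.06419461902157017 F [ 0.8 -0.4  0.4] grip 0.0 j [-1.    0.27  0.53  1.66 -0.14  1.26  0.18]
(.4825,.268,.125) tool mm [-0.9  2.  63.8]
[223 274]
[148 356]
```

View pics/pre.png

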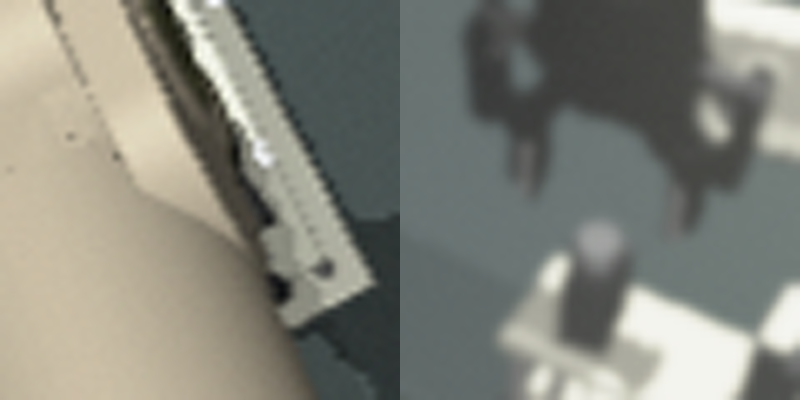

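In the scene view the fingertips at (525,190) and (685,230) straddle the knob at (600,240), so it is well aligned. I'll descend and grip.

drive_tool --increments '[[[0,0,0,0,2,10,0.5],[0,0,0,0,0,15,0.5],[0,0,0,0,0,15,0.5],[0,0,0,0,0,15,0.5],[0,0,0,0,0,8,0.5],[0,0,0,0,0,0,0.5],[0,0,0,0,0,0,0.5]]]'

```text
t: 11.8
ee_pos: [0.4846, 0.2703, 0.13]
ee_rot: [[-0.588, 0.809, 0.001], [0.809, 0.588, 0.0], [-0.0, 0.001, -1.0]]
wrist_force: [-0.0, 0.0, 0.3]
finger_gap: 0.0642
grip_force: 0.0
```

drive_tool --increments '[[[0,0,0,0,0,0,-0.2],[0,0,0,0,0,0,-0.4],[0,0,0,0,0,0,-0.6],[0,0,0,0,0,0,-1],[0,0,0,0,0,0,-1],[0,0,0,0,0,0,-1],[0,0,0,0,0,0,-1],[0,0,0,0,0,0,-1]]]' --squeeze 40

```text
t: 12.6
ee_pos: [0.4843, 0.2703, 0.13]
ee_rot: [[-0.588, 0.809, 0.0], [0.809, 0.588, 0.001], [0.0, 0.001, -1.0]]
wrist_force: [-2.4, -2.2, 6.4]
finger_gap: 0.0254
grip_force: 40.3
```

```bash
python3 go.py "(.4825,.268,.125)"
```

```text
t 12.6 p [0.4843 0.2703 0.13  ] yaw_y 36.03 tilt [ 0.     0.001 -1.   ] gap 0.025428821073791626 F [-2.4 -2.2  6.4] grip 40.288665890693665 j [-0.98  0.33  0.51  1.73 -0.18  1.13  0.21]
(.4825,.268,.125) tool mm [-0.8 -2.8  5. ]
```

drive_tool --increments '[[[0,0,0,0,0,-3,-1],[0,0,0,0,0,-7,-1],[0,0,0,0,0,-15,-1],[0,0,0,0,0,-20,-1],[0,0,0,0,0,-20,-1],[0,0,0,0,0,-20,-1],[0,0,0,0,0,-20,-1],[0,0,0,0,0,-20,-1],[0,0,0,0,0,-20,-1],[0,0,0,0,0,-8,-1],[0,0,0,0,0,-2,-1],[0,0,0,0,0,0,-1]]]'

```text
t: 13.8
ee_pos: [0.4839, 0.2702, 0.2838]
ee_rot: [[-0.588, 0.809, -0.001], [0.809, 0.588, -0.0], [0.0, -0.001, -1.0]]
wrist_force: [-0.1, 0.3, -0.7]
finger_gap: 0.0256
grip_force: 39.4
```

```bash
python3 go.py "(.600,-.154,.285)"
cat > see.py <<'E'
from h import *
import sys
o=env.get_obs(); p=np.array(o['ee_pos']); R=np.array(o['ee_rot']); tip=p+R@[0,0,.108]
out=[]
for n in ['top','scene']:
    d=cam(n); c=proj(d,p)[0].round().astype(int); h=int(sys.argv[2])
    r0,c0=max(c[0]-h,0),max(c[1]-h,0)
    print(n,'exp tip',np.round(proj(d,tip)[0],1),[(np.round(r['position'],1),round(r['conf'],2)) for r in env.pinpoint(n,'needle_tip')[:3]],'crop',r0,c0,400/(2*h))
    out.append(cv2.resize(d['img'][r0:r0+2*h,c0:c0+2*h,::-1],(400,400),interpolation=cv2.INTER_CUBIC))
cv2.imwrite('pics/'+sys.argv[1],np.hstack(out))
E
python3 see.py lift.png 50
```

```text
t 13.8 p [0.4839 0.2702 0.2838] yaw_y 36.04 tilt [-0.001 -0.    -1.   ] gap 0.02560950232755314 F [-0.1  0.3 -0.7] grip 39.43765103816986 j [-1.01  0.22  0.54  1.5  -0.11  1.45  0.16]
(.600,-.154,.285) tool mm [-411.3 -155.7   -1.1]
top exp tip [222.9 274.5] [(array([232.6, 316.4]), 0.67)] crop 169 218 4.0
scene exp tip [153.1 356.7] [(array([157. , 355.8]), 0.71), (array([197.4, 323.7]), 0.69), (array([302.7, 194.3]), 0.43)] crop 79 309 4.0
```

View pics/lift.png

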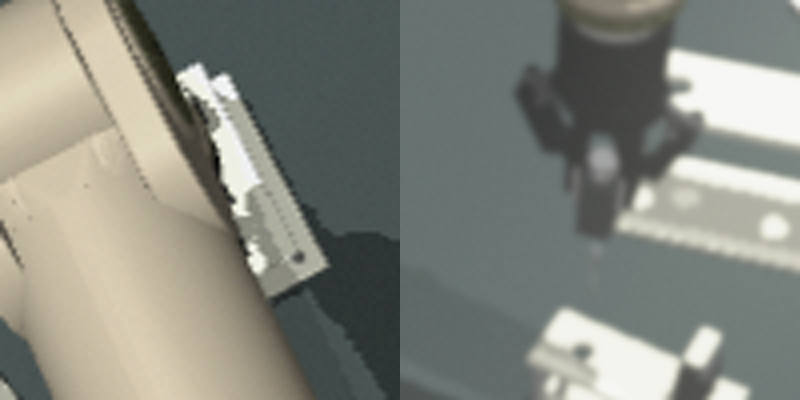

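drive_tool --increments '[[[0,0,0,-20,-8,-2,-1],[0,0,0,-34,-13,0,-1],[0,0,0,-34,-13,0,-1],[0,0,0,-34,-13,0,-1],[0,0,0,-34,-13,0,-1],[0,0,0,-34,-13,0,-1],[0,0,0,-34,-13,0,-1],[0,0,0,-34,-13,0,-1],[0,0,0,-34,-13,0,-1],[0,0,0,-34,-13,0,-1],[0,0,0,-34,-13,0,-1],[0,0,0,-20,-7,0,-1]]]'

```text
t: 15.2
ee_pos: [0.59, -0.126, 0.2858]
ee_rot: [[-0.586, 0.811, -0.001], [0.811, 0.586, -0.001], [-0.001, -0.002, -1.0]]
wrist_force: [-0.1, 0.6, -0.9]
finger_gap: 0.0256
grip_force: 39.5
```

drive_tool --increments '[[[0,0,0,-20,-7,0,-1],[0,0,0,-10,-5,0,-1],[0,0,0,0,0,0,-1],[0,0,0,0,0,0,-1]]]'

```text
t: 15.6
ee_pos: [0.5983, -0.1528, 0.2861]
ee_rot: [[-0.589, 0.808, -0.001], [0.808, 0.589, 0.001], [0.001, -0.0, -1.0]]
wrist_force: [-0.3, -0.3, -0.7]
finger_gap: 0.0254
grip_force: 39.5
```

```bash
python3 go.py "(.600,-.154,.285)"; python3 see.py over.png 45
```

```text
t 15.6 p [ 0.5983 -0.1528  0.2861] yaw_y 36.06 tilt [-0.001  0.001 -1.   ] gap 0.02540282440395725 F [-0.3 -0.3 -0.7] grip 39.4887113571167 j [-0.33  0.42  0.76  1.32 -0.28  1.51  1.04]
(.600,-.154,.285) tool mm [-1.9  0.7  1.1]
top exp tip [180.5 417.2] [(array([186.5, 412.2]), 0.7), (array([236.1, 315.9]), 0.59)] crop 127 381 4.444444444444445
scene exp tip [244.1 251.6] [(array([279.4, 314.7]), 0.7), (array([249. , 248.3]), 0.49), (array([196.5, 324.1]), 0.44)] crop 179 199 4.444444444444445
```

View pics/over.png

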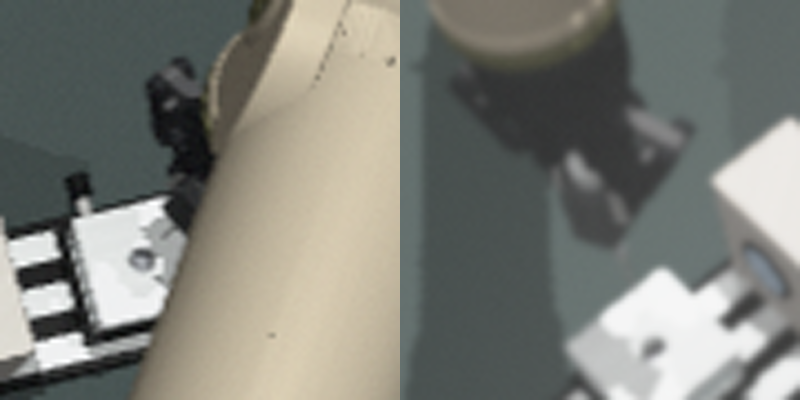

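```bash
cat > ov2.py <<'E'
from h import *
import sys
o=env.get_obs(); p=np.array(o['ee_pos']); R=np.array(o['ee_rot'])
d=cam('scene'); S=8
im=d['img'][:,:,::-1]
zt=.020
W=lambda L: np.array([p+R@np.array([y,x,zt-z]) for x,y,z in L])  # block x along tool y, z up
c=proj(d,p+R@[0,0,.06])[0].round().astype(int); r0,c0=c[0]-37,c[1]-25
cr=cv2.resize(im[r0:r0+75,c0:c0+50],None,fx=S,fy=S,interpolation=cv2.INTER_CUBIC)
g=cr.astype(float); raw=np.clip((g-60)*1.5,0,255).astype(np.uint8)
def pl(L,col,cl=True):
    q=((proj(d,W(L))-[r0,c0]+.5)*S)[:,::-1].astype(np.int32); cv2.polylines(ovr,[q],cl,col,1)
ovr=raw.copy()
for z in (0,.05): pl([[-.013,-.017,z],[.013,-.017,z],[.013,.017,z],[-.013,.017,z]],(255,0,0))
pl([[0,0,0],[0,0,-.088]],(0,0,255),False)
a=np.linspace(0,6.283,40); pl([[.011*np.cos(t),.011*np.sin(t),.066] for t in a],(0,255,255))
I=np.array([.600,-.154]); q=((proj(d,[[I[0]+.009*np.cos(t),I[1]+.009*np.sin(t),.106] for t in a])-[r0,c0]+.5)*S)[:,::-1].astype(np.int32); cv2.polylines(ovr,[q],True,(0,255,0),1)
cv2.imwrite('pics/'+sys.argv[1],np.hstack([raw,ovr])); print(r0,c0)
E
python3 ov2.py m1.png
```

```text
198 224
```

View pics/m1.png

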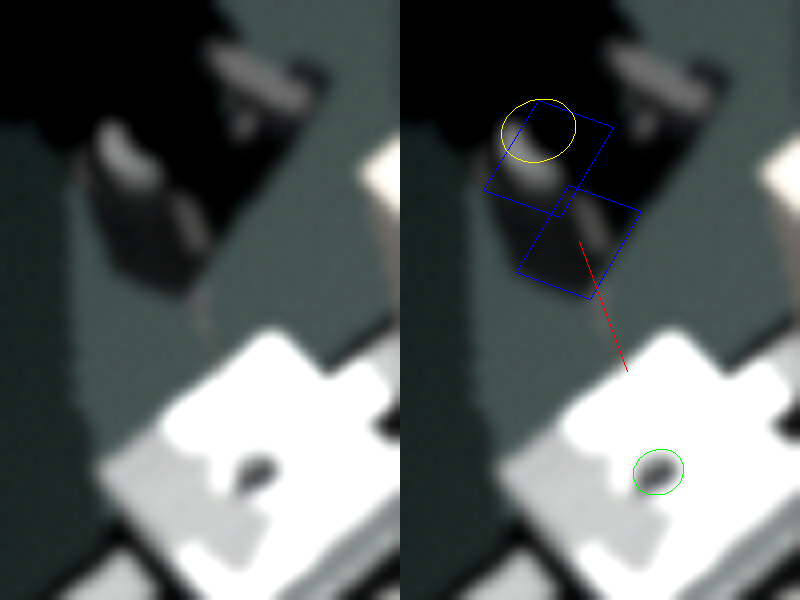

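The block overlay matches within about 0.6 px and the port fit (657,472) is on the hole. The needle shows near (205,330), up to about 1 px left of the prediction. I'll go lower and look at the needle against the lid.

drive_tool --increments '[[[0,0,0,-2,1,5,-1],[0,0,0,0,0,15,-1],[0,0,0,0,0,15,-1],[0,0,0,0,0,15,-1],[0,0,0,0,0,10,-1],[0,0,0,0,0,3,-1],[0,0,0,0,0,0,-1],[0,0,0,0,0,0,-1]]]'

```text
t: 16.65
ee_pos: [0.6007, -0.1549, 0.2241]
ee_rot: [[-0.588, 0.809, 0.001], [0.809, 0.588, -0.0], [-0.001, 0.001, -1.0]]
wrist_force: [-0.2, -0.0, -1.7]
finger_gap: 0.0255
grip_force: 39.5
```

```bash
python3 go.py "(.600,-.154,.189)"; sed -i 's/(g-60)\*1.5/(g-40)*1.15/' ov2.py; python3 ov2.py m2.png;  python3 see.py x.png 45
```

```text
t 16.65 p [ 0.6007 -0.1549  0.2241] yaw_y 36.03 tilt [ 0.001 -0.    -1.   ] gap 0.025455936384237047 F [-0.2 -0.  -1.7] grip 39.470075368881226 j [-0.33  0.45  0.75  1.42 -0.3   1.39  1.06]
(.600,-.154,.189) tool mm [ 1.2 -0.1 35.1]
211 227
top exp tip [183.9 413.6] [(array([214.4, 278.3]), 0.72), (array([233.6, 316.2]), 0.7), (array([180.4, 413.6]), 0.55)] crop 131 376 4.444444444444445
scene exp tip [255.3 255.1] [(array([198.7, 319.4]), 0.58), (array([256.4, 253.8]), 0.56)] crop 192 203 4.444444444444445
```

View pics/m2.png

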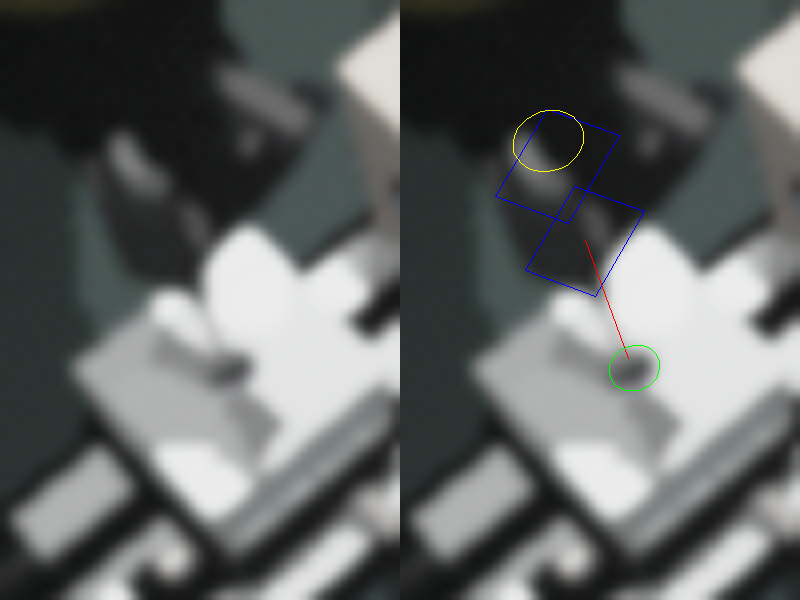

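The needle shows near (215,345), about 0.9 px left of the prediction, and the port fit holds. I'll shift about 2 mm to correct and descend slowly.

drive_tool --increments '[[[0,0,0,1.5,1.5,0,-1],[0,0,0,0,0,0,-1],[0,0,0,0,0,3,-1],[0,0,0,0,0,4,-1],[0,0,0,0,0,4,-1],[0,0,0,0,0,0,-1],[0,0,0,0,0,0,-1]]]'

```text
t: 17.6
ee_pos: [0.6005, -0.1527, 0.2121]
ee_rot: [[-0.588, 0.809, -0.001], [0.809, 0.588, -0.0], [0.0, -0.0, -1.0]]
wrist_force: [-0.3, 0.6, -0.7]
finger_gap: 0.0253
grip_force: 39.5
```

```bash
python3 go.py "(.601,-.1525,.1897)"; python3 ov2.py m3.png
```

```text
t 17.6 p [ 0.6005 -0.1527  0.2121] yaw_y 36.03 tilt [-0.001 -0.    -1.   ] gap 0.025287010892485983 F [-0.3  0.6 -0.7] grip 39.470184445381165 j [-0.33  0.45  0.75  1.44 -0.31  1.37  1.06]
(.601,-.1525,.1897) tool mm [-0.1  0.5 22.4]
212 229
```

View pics/m3.png

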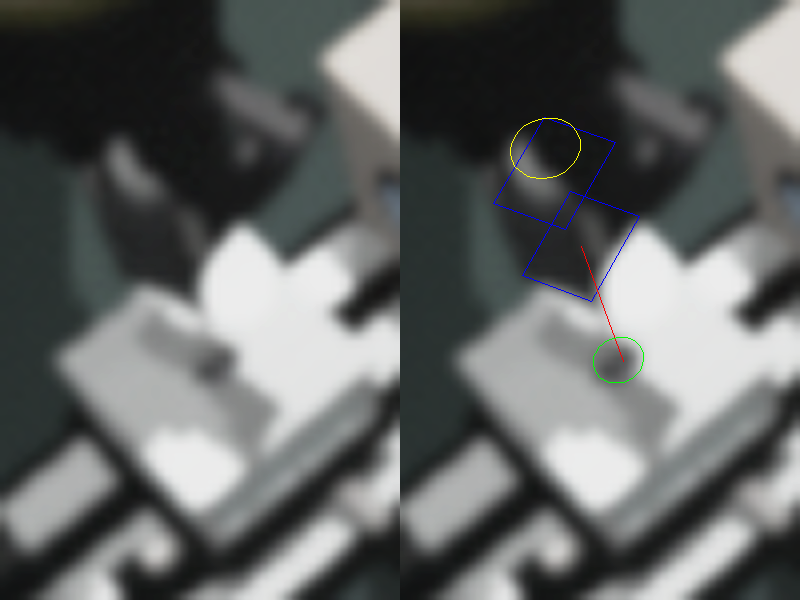

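No contact and the needle enters the port at about (215,357). Continuing down.

drive_tool --increments '[[[0,0,0,0,0.5,3,-1],[0,0,0,0,0,3,-1],[0,0,0,0,0,3,-1],[0,0,0,0,0,3,-1],[0,0,0,0,0,0,-1]]]'

```text
t: 18.15
ee_pos: [0.6008, -0.1522, 0.1997]
ee_rot: [[-0.588, 0.809, -0.001], [0.809, 0.588, 0.0], [0.001, -0.001, -1.0]]
wrist_force: [-0.4, 0.7, -2.3]
finger_gap: 0.025
grip_force: 39.5
```

drive_tool --increments '[[[0,0,0,0,0,3,-1],[0,0,0,0,0,3,-1],[0,0,0,0,0,2.5,-1],[0,0,0,0,0,1.5,-1],[0,0,0,0,0,0,-1],[0,0,0,0,0,0,-1],[0,0,0,0,0,0,-1],[0,0,0,0,0,0,-1]]]'

```text
t: 18.95
ee_pos: [0.6011, -0.1524, 0.1905]
ee_rot: [[-0.588, 0.809, 0.0], [0.809, 0.588, -0.0], [-0.0, 0.0, -1.0]]
wrist_force: [-0.5, 0.8, -1.3]
finger_gap: 0.0253
grip_force: 39.5
```

```bash
python3 go.py "(.601,-.1525,.1897)"; python3 see.py y.png 45
python3 - <<'E'
from h import *
d=cam('scene'); print(env.pinpoint('scene','needle_tip'),env.pinpoint('scene','sample'),env.pinpoint('scene','port'),proj(d,[[.6005,-.1527,.0817],[.6,-.154,.106],[.6,-.154,.076]]))
print(env.pinpoint('scene','dosing_syringe'),proj(d,[.6005,-.1527,.1697]))
E
```

```text
t 18.95 p [ 0.6011 -0.1524  0.1905] yaw_y 36.03 tilt [ 0. -0. -1.] gap 0.025281905154299827 F [-0.5  0.8 -1.3] grip 39.47013080120087 j [-0.33  0.47  0.74  1.47 -0.32  1.32  1.06]
(.601,-.1525,.1897) tool mm [-0.  -0.2  0.8]
top exp tip [186.  410.7] [(array([231.7, 316.5]), 0.52), (array([184.4, 411.1]), 0.43)] crop 134 373 4.444444444444445
scene exp tip [260.1 257.8] [(array([197.5, 322.1]), 0.66), (array([260.1, 255.2]), 0.44)] crop 198 206 4.444444444444445
[{'position': [197.7, 322.0], 'conf': 0.51}, {'position': [261.4, 254.1], 'conf': 0.46}] [{'position': [260.2, 257.8], 'conf': 0.58}, {'position': [178.9, 379.7], 'conf': 0.4}] [{'position': [257.3, 254.9], 'conf': 0.84}] [[260.06986024 257.65453049]
 [256.48884379 255.82797767]
 [260.9971424  257.48494618]]
[{'position': [246.2, 250.9], 'conf': 0.42}] [[246.12179898 252.56371361]]
```

drive_tool --increments '[[[0,0,0,0,0,1,-1],[0,0,0,0,0,0,-1],[0,0,0,0,0,0,-1],[0,0,0,0,0,0,-1]]]'

```text
t: 19.8
ee_pos: [0.6011, -0.1524, 0.1894]
ee_rot: [[-0.588, 0.809, -0.0], [0.809, 0.588, -0.0], [-0.0, -0.0, -1.0]]
wrist_force: [-0.2, -0.4, -0.6]
finger_gap: 0.0254
grip_force: 39.5
```

```bash
python3 go.py; python3 -c "
from rig import env
print(env.finish_job())"
```

```text
t 19.8 p [ 0.6011 -0.1524  0.1894] yaw_y 36.03 tilt [-0. -0. -1.] gap 0.02538204369784598 F [-0.2 -0.4 -0.6] grip 39.4701611995697 j [-0.33  0.47  0.74  1.47 -0.32  1.32  1.07]
the job is handed in; nothing more can be done
None
```

The job is handed in, with no verdict returned: the lid was pressed home (fingertips stopped at 106 mm), and the dosing syringe is held upright with its needle through the port. By calculation the tip is about 5.5 mm above the chip and 1–2 mm off centre; no contact force was seen.

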